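Sort stretcher bars by length into the tray rows

TASK

Sort the three loose stretcher bars: lay each one in the row of the red tray that already holds a bar of the same length, flat on the tray floor, lengthwise beside it. Set the bars down rather than dropping them, leave the bars that are already in the tray where they are, and do not disturb anything else on the bench.

Things in the scene. Friction and masses are not known exactly. Their poses are not given: they have to be found in the camera images.
- tray: shallow red tray fixed to the bench, 192 (its x) x 294 (its y) mm. Origin: centre of its underside on the bench. Floor 6 mm thick; rim and two dividers 6 mm thick, tops 14 mm above the bench (8 mm above the tray floor). Three equal parallel rows run along its x axis, each 180 mm long and 90 mm wide inside
- row1 (a point): centre of the floor of one row, at tray y = +96 mm (the left row); 90 mm wide across the tray's y, 180 mm long along its x
- row2 (a point): centre of the floor of one row, at tray y = 0 (the middle row); 90 mm wide across the tray's y, 180 mm long along its x
- row3 (a point): centre of the floor of one row, at tray y = -96 mm (the right row); 90 mm wide across the tray's y, 180 mm long along its x
- bar_long: LOOSE pale wooden stretcher bar, 150 mm long (its x axis) and 20 mm wide (its y); 16 mm thick with a thin bead on one long edge; the last 12 mm at each end is a darker tongue 7 mm thick. About 28 g. Origin: centre of its underside. Lies flat on the bench to the robot's right, to be sorted
- sample_long: SAMPLE pale wooden stretcher bar, 150 mm long (its x axis) and 20 mm wide (its y); 16 mm thick with a thin bead on one long edge; the last 12 mm at each end is a darker tongue 7 mm thick. About 28 g. Origin: centre of its underside. Lies loose and flat in any one of the tray's rows, lengthwise, about 27 mm from the row's middle towards tray -y; the row's +y side is free
- bar_medium: LOOSE pale wooden stretcher bar, 120 mm long (its x axis) and 20 mm wide (its y); 16 mm thick with a thin bead on one long edge; the last 12 mm at each end is a darker tongue 7 mm thick. About 23 g. Origin: centre of its underside. Lies flat on the bench to the robot's right, to be sorted
- sample_medium: SAMPLE pale wooden stretcher bar, 120 mm long (its x axis) and 20 mm wide (its y); 16 mm thick with a thin bead on one long edge; the last 12 mm at each end is a darker tongue 7 mm thick. About 23 g. Origin: centre of its underside. Lies loose and flat in any one of the tray's rows, lengthwise, about 27 mm from the row's middle towards tray -y; the row's +y side is free
- bar_short: LOOSE pale wooden stretcher bar, 90 mm long (its x axis) and 20 mm wide (its y); 16 mm thick with a thin bead on one long edge; the last 12 mm at each end is a darker tongue 7 mm thick. About 17 g. Origin: centre of its underside. Lies flat on the bench to the robot's right, to be sorted
- sample_short: SAMPLE pale wooden stretcher bar, 90 mm long (its x axis) and 20 mm wide (its y); 16 mm thick with a thin bead on one long edge; the last 12 mm at each end is a darker tongue 7 mm thick. About 17 g. Origin: centre of its underside. Lies loose and flat in any one of the tray's rows, lengthwise, about 27 mm from the row's middle towards tray -y; the row's +y side is free
- brush_jar: glass jar (72 mm across, 110 mm tall, origin centre of underside) full of paintbrushes reaching 240 mm high, left side; bystander
- paint_tube: aluminium paint tube with blue band lying flat, 115 x 30 x 18 mm, beyond the loose bars; origin at its underside centre; bystander
- tape_roll: yellow roll of tape lying flat, 96 mm across, 25 mm high, beyond the loose bars on the right; bystander
- palette_knife: palette knife 210 mm long lying flat beyond the tray; bystander
- medium_bottle: amber glass bottle, 56 mm across, 140 mm tall, far side of the bench; bystander
Mind the look-alikes: they are no part of the job. What is shaped like the bar_long but purple is not meant. Leave any orange look-alike of the bar_short alone.

How it is judged (in metres and radians):
At the end, for the whole second after the job is handed in: Each bar lies in the row of the sample of its length: origin within 37 mm of the row's middle line and 55 mm of its centre lengthwise, tilt under 0.12 rad, under 10 mm above the bench, within 0.26 rad of lengthwise, slower than 0.02 m/s. Samples: the same, and within 40 mm of their start (((y of bar_long in the frame of tray between 0.059 and 0.133 m and y of sample_long in the frame of tray between 0.059 and 0.133 m) or (y of bar_long in the frame of tray between -0.037 and 0.037 m and y of sample_long in the frame of tray between -0.037 and 0.037 m) or (y of bar_long in the frame of tray between -0.133 and -0.059 m and y of sample_long in the frame of tray between -0.133 and -0.059 m)) and x of bar_long in the frame of tray between -0.055 and 0.055 m and z of each of bar_long, sample_long, bar_medium, sample_medium, bar_short, sample_short in the frame of tray below 0.01 m and angle between each of bar_long, sample_long, bar_medium, sample_medium, bar_short, sample_short's own z axis and vertical below 0.12 rad and angle between the x axis of each of bar_long, sample_long, bar_medium, sample_medium, bar_short, sample_short and the x axis of tray, either way round below 0.26 rad and linear speed of each of bar_long, sample_long, bar_medium, sample_medium, bar_short, sample_short below 0.02 m/s and x of sample_long in the frame of tray between -0.055 and 0.055 m and distance of each of sample_long, sample_medium, sample_short from where it was at the start of the episode below 0.04 m and ((y of bar_medium in the frame of tray between 0.059 and 0.133 m and y of sample_medium in the frame of tray between 0.059 and 0.133 m) or (y of bar_medium in the frame of tray between -0.037 and 0.037 m and y of sample_medium in the frame of tray between -0.037 and 0.037 m) or (y of bar_medium in the frame of tray between -0.133 and -0.059 m and y of sample_medium in the frame of tray between -0.133 and -0.059 m)) and x of bar_medium in the frame of tray between -0.055 and 0.055 m and x of sample_medium in the frame of tray between -0.055 and 0.055 m and ((y of bar_short in the frame of tray between 0.059 and 0.133 m and y of sample_short in the frame of tray between 0.059 and 0.133 m) or (y of bar_short in the frame of tray between -0.037 and 0.037 m and y of sample_short in the frame of tray between -0.037 and 0.037 m) or (y of bar_short in the frame of tray between -0.133 and -0.059 m and y of sample_short in the frame of tray between -0.133 and -0.059 m)) and x of bar_short in the frame of tray between -0.055 and 0.055 m and x of sample_short in the frame of tray between -0.055 and 0.055 m); the robot touches nothing.
It fails at once if anything else on the bench (jar, tube, tape, knife, bottle) is pushed more than 30 mm (distance of any of brush_jar, paint_tube, tape_roll, palette_knife, medium_bottle from where it was at the start of the episode above 0.03 m).
It fails at once if a loose bar is dropped or thrown: faster than 0.9 m/s out of the fingers, as after a fall of 40 mm ((linear speed of bar_long above 0.9 m/s and contact force between bar_long and the fingers below 0.2 N) or (linear speed of bar_medium above 0.9 m/s and contact force between bar_medium and the fingers below 0.2 N) or (linear speed of bar_short above 0.9 m/s and contact force between bar_short and the fingers below 0.2 N)).
It also fails if it takes over 61 s, if anything falls off the work surface, if the arm or the gripper's body presses on something with over 40 N, if the wrist force passes 120 N, or if a joint passes its speed limit or range.

ROBOT

A 6-joint arm with a two-finger parallel gripper is mounted at the origin on the work surface. World frame = base frame: x ahead of the robot, y to its left, z up, the work surface at z = 0. Lengths are in mm, angles in rad, forces in N, time in s.
With the tool pointing down it reaches from about 400 to 925 mm from the base axis. Payload 12.5 kg.
Tool frame: the origin (TCP) lies midway between the tips of the shut fingers; the grasp point (between the pads) lies 19 mm behind it; z points along the fingers, y is the line along which they close (so a half turn about z gives the same grasp; the last joint's range is limited). The gripper opens to 95 mm and grips with 3 to 60 N. Pads are 20 mm wide; open, the fingers measure 119 mm over their backs; the gripper's body (75 mm by 180 mm) begins 59 mm behind the grasp point.
Start: joints at [-1.224, 0.491, 1.559, -0, 1.092, -0.106], TCP at [273.453, -562.024, 214.661] pointing down, gripper open.
Joint ranges: [-3.1, 3.1], [-0.84, 2.19], [0.05, 2.79], [-1.13, 4.28], [0.06, 2.93], [-2.69, 2.69]. Speed limits (rad/s): [2.22, 2.22, 2.79, 3.14, 3.14, 3.14].

INTERFACE

Orientations are given as [roll, pitch, yaw] about the fixed x, y, z axes, in that order (R = Rz(yaw) Ry(pitch) Rx(roll)).
In Python, from cell import env gives the robot as it stands.
- The arm moves only by the tool carry_out, never from a script. Its argument "series" is a list of rows, each a list of 4 numbers: the shift along the world's x, y, z normalised to -1 to 1, where 1 is 5 cm, then the turn about the world's z normalised to -1 to 1, where 1 is 6 degrees. In form: [[x, y, z, turn], ...]. A call has exactly 5 rows; each row shifts and turns the commanded pose from where the row before left it; what a row does not reach is not made up. A row lasts 1/10 s, in which the tool goes at most 50 mm and 8.59 degrees, less where a joint would pass 70% of its speed; a pose out of reach is approached as far as the arm can. A call with a number of a shift or a turn outside -1 to 1 is refused whole. A call with a gripper value outside its range is refused whole. "fingers" is the closure, from -1 (fully open) to 1 (shut), set as the call begins (left out, the last holds). The fingers move at their own pace and stop on an object; the grip force is fixed at half the most. Time passes only in rows, so rows that do not move let the fingers close, or fill a call up. It gives the time, the measured TCP pose, the force, the opening and the grip force at its end, in the units of the state.
- env.state(): the state, without advancing time (a new reading comes with each control period).
- env.read_camera(name): name is "side" or "top"; returns the picture (400x640x3 uint8, red, green, blue); there is no depth.
- env.calibration(name): a dict with "K" (3x3 intrinsics, pixels), "dist" ([k1, k2, p1, p2, k3] as OpenCV has them; the pictures are not rectified), "pose" (4x4, takes a point from camera to world coordinates). Camera axes: x right, y down, z forward; pixel columns grow to the right and rows downward; lengths in mm; the calibration is good to about 2 mm. A picture is of the moment at which its call begins. calibration takes no time and is no camera call.
- env.job_done(): hands the job in; it is judged then, once.
Trained networks look in the newest picture that a camera, given by its name, has taken for a name from the list of things; names that differ only in an ending like _2 or _b are one class to them, and where a whole thing is asked for, a point or a joint stands for the part that bears it (a point fixed in the world has none). Each returns a list of dicts, best first, with "conf" (0 to 1); they miss things now and then, are a little off and sometimes report something else, mostly with a low value. They report only what shows in the picture. A call takes as long as a camera call. They do not tell look-alikes from the thing itself.
- env.look_for(camera, label): "position" ([row, column] as shares, 0 to 1, of the picture: columns of its width, rows of its height, amid what is visible of it).
The state is a dict: "t": time; "joints": joint angles; "qvel": joint speeds; "tau": joint torques, N m; "eef_pos": TCP position; "tcp_rot": TCP orientation; "ft_force": force on the tool from outside, world axes, zero at the start; "moment": the same for the moment, N m; "opening": opening from 0.0 (shut) to 1.0 (fully open); "grip_force": force on a finger pad.
Only numpy, scipy, OpenCV 4.12 (cv2) and the standard library are available. Lean on these libraries where they do the work, as an engineer would, in place of code of your own. Each camera call takes 0.05 s, during which the arm holds its last target. There are 200 camera calls.

## Working session

There is one attempt and no reset: what is moved stays moved. The work goes in short steps, Python scripts to look and compute and a tool call to move; the robot and the scene stay as the last step left them, time stands still between calls to the robot, and variables do not carry over. Pictures are saved under pics/ and viewed, at most 10 in all, crops included, and the job is handed in when it is done.

Besides the shell and the picture viewer there is one more tool, called after ">>>" as name([rows], argument=value, ...), one row to a line, values as JSON. carry_out: Moves the arm, as the interface text tells. Its arguments: {"type":"object","properties":{"series":{"type":"array","items":{"type":"array","items":{"type":"number","minimum":-1,"maximum":1}}},"fingers":{"type":"number"}},"required":["series"]}

```bash
mkdir -p pics; python3 - <<'E'
from cell import env
import cv2
for n in("top","side"):
    cv2.imwrite(f"pics/{n}0.png",env.read_camera(n)[:,:,::-1])
    c=env.calibration(n);print(n,c["K"],c["dist"],c["pose"])
for n in("bar_long","bar_medium","bar_short","sample_long","sample_medium","sample_short","tray"):
    print(n,[(round(d["position"][0]*400),round(d["position"][1]*640),round(d["conf"],2)) for d in env.look_for("top",n)])
print(env.state())
E
```

```text
top [[417.12315077   0.         321.22977405]
 [  0.         417.12315077 196.38015279]
 [  0.           0.           1.        ]] [-0.00834082  0.          0.          0.          0.        ] [[ 4.64437412e-03 -9.91228432e-01  1.32078100e-01  3.88387506e+02]
 [-9.99978028e-01 -5.22838220e-03 -4.07523290e-03  4.86783991e+01]
 [ 4.73004151e-03 -1.32056272e-01 -9.91230936e-01  1.33327501e+03]
 [ 0.00000000e+00  0.00000000e+00  0.00000000e+00  1.00000000e+00]]
side [[425.56100493   0.         320.26570678]
 [  0.         425.56100493 202.7819626 ]
 [  0.           0.           1.        ]] [-0.09045857  0.          0.          0.          0.        ] [[ 9.37746215e-01 -2.10947116e-01  2.75922726e-01  1.46401824e+02]
 [-3.47140944e-01 -5.43655250e-01  7.64154522e-01 -1.06484697e+03]
 [-1.11893541e-02 -8.12367086e-01 -5.83039034e-01  9.06105452e+02]
 [ 0.00000000e+00  0.00000000e+00  0.00000000e+00  1.00000000e+00]]
bar_long [(212, 384, 0.77), (268, 367, 0.55), (207, 280, 0.4)]
bar_medium [(220, 426, 0.57)]
bar_short [(205, 461, 0.64), (194, 493, 0.62)]
sample_long [(210, 312, 0.78)]
sample_medium [(204, 281, 0.57), (204, 458, 0.53)]
sample_short [(198, 250, 0.68)]
tray [(203, 271, 0.68)]
{'t': 0.45, 'joints': array([-1.22361494e+00,  4.90975840e-01,  1.55898285e+00,  1.16903042e-05,
        1.09172728e+00, -1.05586763e-01]), 'qvel': array([ 0.00048595,  0.00083904,  0.00115855, -0.0002184 , -0.00031874,
       -0.00047878]), 'tau': array([-1.51602304e-03, -6.11976814e+01, -2.58235931e+01,  6.92626066e-02,
        4.49949014e-02, -2.34384595e-05]), 'eef_pos': array([ 273.43061617, -561.98210082,  214.58523559]), 'tcp_rot': array([-3.14150095e+00, -2.01502813e-05,  4.52762756e-01]), 'ft_force': array([ 0.76532764, -0.14159914,  0.34996906]), 'moment': array([-0.01230165, -0.00648136, -0.03858916]), 'grip_force': 0.0, 'opening': 0.9997279637463812}
```

View pics/top0.png

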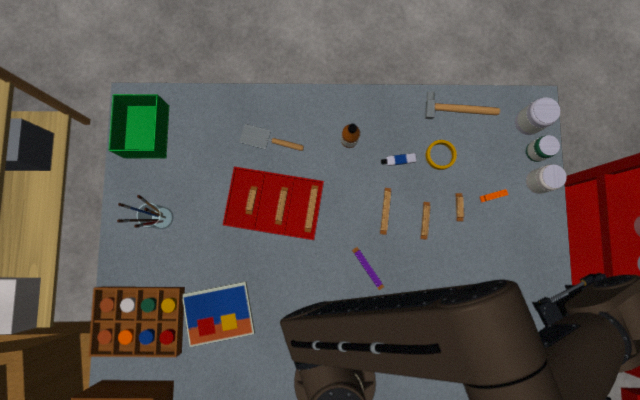

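View pics/side0.png

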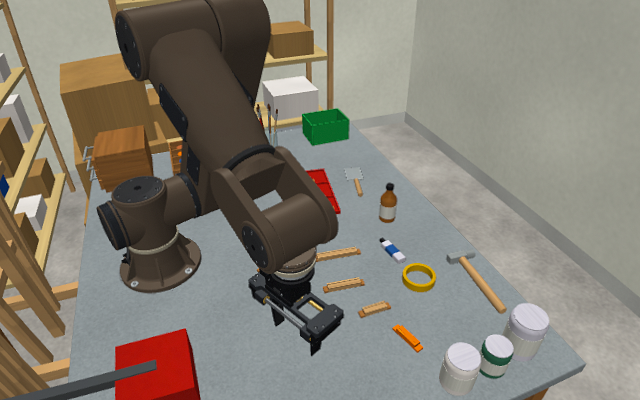

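The top view shows loose bars at (col,row) about (386,211) long, (426,220) medium and (460,207) short. The tray samples are short (250,200), medium (281,205) and long (312,208). The purple bar at (368,268) and the orange one at (493,195) are the look-alikes. The side view agrees.

```bash
cat > h.py <<'E'
import cv2,numpy as np
from cell import env
def world(px,z,cam="top"):
    c=env.calibration(cam);P=np.array(c["pose"])
    u=cv2.undistortPoints(np.float64(px).reshape(-1,1,2),np.array(c["K"]),np.array(c["dist"])).reshape(-1,2)
    d=np.c_[u,np.ones(len(u))]@P[:3,:3].T
    return (P[:3,3]+d*((z-P[2,3])/d[:,2])[:,None])[:,:2]
def bars(img,z=14):
    hsv=cv2.cvtColor(img,cv2.COLOR_RGB2HSV)
    m=cv2.inRange(hsv,(9,60,60),(24,200,255)); m[:175]=0;m[245:]=0;m[:,:220]=0;m[:,475:]=0
    out=[]
    n,l,s,_=cv2.connectedComponentsWithStats(m,connectivity=8)
    for i in range(1,n):
        if s[i,4]<40: continue
        v,u=np.where(l==i); w=world(np.c_[u,v],z)
        (cx,cy),(a,b),t=cv2.minAreaRect(w.astype(np.float32))
        c=w.mean(0); e,V=np.linalg.eigh(np.cov((w-c).T)); x=V[:,1]
        p=(w-c)@x
        mid=c+x*(p.max()+p.min())/2
        out.append((s[i,4],np.round(c,1),np.round(mid,1),round(float(np.degrees(np.arctan2(x[1],x[0]))%180),1),round(np.ptp(p),0),(u.min(),u.max(),v.min(),v.max())))
    return out
E
python3 - <<'E'
from h import *
img=env.read_camera("top")
for b in bars(img):print(*b)
hsv=cv2.cvtColor(img,cv2.COLOR_RGB2HSV)
m=(cv2.inRange(hsv,(0,150,90),(8,255,255))|cv2.inRange(hsv,(172,150,90),(180,255,255)));m[:160]=0;m[245:]=0;m[:,:215]=0;m[:,330:]=0
c=max(cv2.findContours(m,0,1)[0],key=cv2.contourArea)
r=cv2.minAreaRect(world(c[:,0],14).astype(np.float32));print("tray",r)
hsv2=img[195:225:4,[386,426,460]];print(hsv[205,[386,426,460]])
E
```

```text
169 [553.2 267.6] [553.3 267.5] 169.3 83.0 (np.int64(246), np.int64(256), np.int64(187), np.int64(212))
282 [526.6  76. ] [525.8  76.1] 171.0 147.0 (np.int64(305), np.int64(317), np.int64(186), np.int64(231))
228 [535.1 171.6] [534.7 171.6] 170.7 115.0 (np.int64(276), np.int64(286), np.int64(188), np.int64(223))
326 [ 518.3 -160.7] [ 519.2 -160.8] 173.2 149.0 (np.int64(380), np.int64(390), np.int64(188), np.int64(234))
211 [ 534.4 -397.5] [ 534.1 -397.5] 179.8 87.0 (np.int64(455), np.int64(463), np.int64(193), np.int64(220))
271 [ 489.  -286.7] [ 489.4 -286.7] 173.9 119.0 (np.int64(420), np.int64(430), np.int64(202), np.int64(239))
tray ((543.9503173828125, 196.47299194335938), (292.2063293457031, 191.10885620117188), 80.87263488769531)
[[ 16 139 150]
 [ 16 159 125]
 [ 16 138 155]]
```

>>> carry_out([
  [0.52, 0.33, -0.2, -0.435],
  [0.52, 0.33, -0.2, -0.435],
  [0.52, 0.33, -0.2, -0.435],
  [0.52, 0.33, -0.2, -0.435],
  [0.52, 0.33, -0.2, -0.435],
], fingers=-0.2)

```text
t: 1.0
eef_pos: [404.4, -478.8, 164.3]
tcp_rot: [3.141, -0.0, 0.223]
ft_force: [-0.4, -0.4, 0.0]
opening: 0.642
grip_force: 0.0
```

>>> carry_out([
  [0.52, 0.33, -0.2, -0.435],
  [0.52, 0.33, -0.2, -0.435],
  [0.52, 0.33, -0.2, -0.435],
  [0.52, 0.33, -0.2, -0.435],
  [0.52, 0.33, -0.2, -0.435],
])

```text
t: 1.5
eef_pos: [534.5, -396.3, 114.3]
tcp_rot: [3.141, -0.0, -0.005]
ft_force: [0.5, -0.6, -0.5]
opening: 0.599
grip_force: 0.0
```

>>> carry_out([
  [0, 0, 0, 0],
  [0, 0, 0, 0],
  [0, 0, 0, 0],
  [0, 0, 0, 0],
  [0, 0, 0, 0],
])

```text
t: 2.0
eef_pos: [532.9, -397.8, 115.1]
tcp_rot: [3.141, -0.0, -0.004]
ft_force: [0.7, -0.8, 0.0]
opening: 0.603
grip_force: 0.0
```

>>> carry_out([
  [0, 0, -0.6, 0],
  [0, 0, -0.6, 0],
  [0, 0, -0.5, 0],
  [0, 0, -0.3, 0],
  [0, 0, -0.18, 0],
])

```text
t: 2.5
eef_pos: [533.0, -397.2, 4.7]
tcp_rot: [-3.141, 0.001, -0.003]
ft_force: [-0.3, 0.5, -0.1]
opening: 0.599
grip_force: 0.0
```

>>> carry_out([
  [0, 0, 0, 0],
  [0, 0, 0, 0],
  [0, 0, 0, 0],
  [0, 0, 0, 0],
  [0, 0, 0, 0],
], fingers=1)

```text
t: 3.0
eef_pos: [533.6, -397.2, 6.3]
tcp_rot: [3.141, -0.001, -0.003]
ft_force: [0.1, -1.0, 0.3]
opening: 0.234
grip_force: 0.1
```

>>> carry_out([
  [0, 0, 0, 0],
  [0, 0, 0, 0],
  [0, 0, 0.2, 0],
  [0, 0, 0.4, 0],
  [0, 0, 0.6, 0],
])

```text
t: 3.5
eef_pos: [532.8, -396.5, 65.4]
tcp_rot: [-3.14, 0.002, -0.003]
ft_force: [-0.6, -0.8, -0.3]
opening: 0.205
grip_force: 30.0
```

>>> carry_out([
  [0.029, 0.4, 0.14, -0.074],
  [0.029, 0.703, 0.14, -0.074],
  [0.029, 0.703, 0.14, -0.074],
  [0.029, 0.703, 0.14, -0.074],
  [0.029, 0.703, 0.14, -0.074],
])

```text
t: 4.0
eef_pos: [540.6, -235.1, 101.5]
tcp_rot: [3.141, -0.0, -0.042]
ft_force: [1.3, 0.4, 0.3]
opening: 0.207
grip_force: 30.0
```

>>> carry_out([
  [0.029, 0.703, 0, -0.074],
  [0.029, 0.703, 0, -0.074],
  [0.029, 0.703, 0, -0.074],
  [0.029, 0.703, 0, -0.074],
  [0.029, 0.703, 0, -0.074],
])

```text
t: 4.5
eef_pos: [547.9, -59.3, 101.2]
tcp_rot: [3.141, -0.0, -0.081]
ft_force: [0.7, -0.4, -0.0]
opening: 0.212
grip_force: 30.0
```

>>> carry_out([
  [0.029, 0.703, 0, -0.074],
  [0.029, 0.703, 0, -0.074],
  [0.029, 0.703, 0, -0.074],
  [0.029, 0.703, 0, -0.074],
  [0.029, 0.703, 0, -0.074],
])

```text
t: 5.0
eef_pos: [555.1, 116.6, 101.2]
tcp_rot: [-3.142, -0.0, -0.119]
ft_force: [0.0, 0.1, -0.0]
opening: 0.205
grip_force: 30.0
```

>>> carry_out([
  [0.029, 0.703, 0, -0.074],
  [0.029, 0.703, 0, -0.074],
  [0.029, 0.703, 0, -0.074],
  [0.029, 0.703, 0, -0.074],
  [0.029, 0.703, 0, -0.074],
])

```text
t: 5.5
eef_pos: [562.3, 292.4, 101.2]
tcp_rot: [3.142, -0.0, -0.158]
ft_force: [1.1, 0.0, 0.2]
opening: 0.213
grip_force: 30.0
```

>>> carry_out([
  [0, 0.3, 0, 0],
  [0, 0, 0, 0],
  [0, 0, 0, 0],
  [0, 0, 0, 0],
  [0, 0, 0, 0],
])

```text
t: 6.0
eef_pos: [562.7, 304.6, 100.8]
tcp_rot: [3.141, 0.0, -0.159]
ft_force: [-0.1, -0.3, -0.5]
opening: 0.204
grip_force: 30.0
```

>>> carry_out([
  [0, 0, -0.5, 0],
  [0, 0, -0.5, 0],
  [0, 0, -0.4, 0],
  [0, 0, -0.2, 0],
  [0, 0, -0.1, 0],
])

```text
t: 6.5
eef_pos: [562.4, 305.2, 15.0]
tcp_rot: [3.141, 0.001, -0.158]
ft_force: [-0.3, -0.2, -0.1]
opening: 0.21
grip_force: 30.0
```

>>> carry_out([
  [0, 0, -0.05, 0],
  [0, 0, -0.03, 0],
  [0, 0, 0, 0],
  [0, 0, 0, 0],
  [0, 0, 0, 0],
])

```text
t: 7.0
eef_pos: [562.7, 306.0, 12.2]
tcp_rot: [-3.141, -0.001, -0.158]
ft_force: [-0.3, 0.5, 2.8]
opening: 0.209
grip_force: 30.0
```

>>> carry_out([
  [0, 0, 0, 0],
  [0, 0, 0, 0],
  [0, 0, 0, 0],
  [0, 0, 0, 0],
  [0, 0, 0, 0],
], fingers=0.35)

```text
t: 7.5
eef_pos: [562.4, 305.8, 11.6]
tcp_rot: [3.141, 0.0, -0.158]
ft_force: [-0.7, -0.1, -0.8]
opening: 0.323
grip_force: 0.0
```

>>> carry_out([
  [0, 0, 0.1, 0],
  [0, 0, 0.2, 0],
  [0, 0, 0.4, 0],
  [0, 0, 0.5, 0],
  [0, 0, 0.6, 0],
])

```text
t: 8.0
eef_pos: [562.2, 305.7, 102.9]
tcp_rot: [3.141, 0.001, -0.158]
ft_force: [-0.2, 0.1, 0.5]
opening: 0.324
grip_force: 0.0
```

>>> carry_out([
  [-0.073, -0.592, 0, 0.025],
  [-0.073, -0.592, 0, 0.025],
  [-0.073, -0.592, 0, 0.025],
  [-0.073, -0.592, 0, 0.025],
  [-0.073, -0.592, 0, 0.025],
], fingers=-0.2)

```text
t: 8.5
eef_pos: [544.1, 156.8, 102.7]
tcp_rot: [-3.141, -0.001, -0.144]
ft_force: [0.7, 0.2, 0.2]
opening: 0.596
grip_force: 0.0
```

>>> carry_out([
  [-0.073, -0.592, 0, 0.025],
  [-0.073, -0.592, 0, 0.025],
  [-0.073, -0.592, 0, 0.025],
  [-0.073, -0.592, 0, 0.025],
  [-0.073, -0.592, 0, 0.025],
])

```text
t: 9.0
eef_pos: [525.9, 8.7, 102.6]
tcp_rot: [3.142, -0.001, -0.131]
ft_force: [-0.4, 0.3, -0.3]
opening: 0.597
grip_force: 0.0
```

>>> carry_out([
  [-0.073, -0.592, 0, 0.025],
  [-0.073, -0.592, 0, 0.025],
  [-0.073, -0.592, 0, 0.025],
  [-0.073, -0.592, 0, 0.025],
  [-0.073, -0.592, 0, 0.025],
])

```text
t: 9.5
eef_pos: [507.6, -139.5, 102.6]
tcp_rot: [3.141, -0.001, -0.118]
ft_force: [0.8, 0.9, -0.2]
opening: 0.602
grip_force: 0.0
```

>>> carry_out([
  [-0.073, -0.592, 0, 0.025],
  [-0.073, -0.592, 0, 0.025],
  [-0.073, -0.592, 0, 0.025],
  [-0.073, -0.592, 0, 0.025],
  [-0.073, -0.592, 0, 0.025],
])

```text
t: 10.0
eef_pos: [489.3, -287.5, 102.6]
tcp_rot: [3.141, -0.001, -0.105]
ft_force: [0.7, 0.4, -0.4]
opening: 0.601
grip_force: 0.0
```

>>> carry_out([
  [0, 0, 0, 0],
  [0, 0, 0, 0],
  [0, 0, 0, 0],
  [0, 0, 0, 0],
  [0, 0, 0, 0],
])

```text
t: 10.5
eef_pos: [489.7, -285.4, 101.8]
tcp_rot: [3.142, -0.0, -0.104]
ft_force: [-0.4, 0.2, -0.1]
opening: 0.6
grip_force: 0.0
```

>>> carry_out([
  [0, -0.02, -0.6, 0],
  [0, 0, -0.6, 0],
  [0, 0, -0.4, 0],
  [0, 0, -0.2, 0],
  [0, 0, -0.13, 0],
])

```text
t: 11.0
eef_pos: [489.5, -286.8, 4.6]
tcp_rot: [-3.141, 0.001, -0.105]
ft_force: [-0.6, 0.2, 0.4]
opening: 0.604
grip_force: 0.0
```

>>> carry_out([
  [0, 0, 0, 0],
  [0, 0, 0, 0],
  [0, 0, 0, 0],
  [0, 0, 0, 0],
  [0, 0, 0, 0],
], fingers=1)

```text
t: 11.5
eef_pos: [489.6, -287.3, 5.6]
tcp_rot: [3.141, -0.001, -0.105]
ft_force: [0.7, 0.6, 0.5]
opening: 0.237
grip_force: 0.0
```

>>> carry_out([
  [0, 0, 0, 0],
  [0, 0, 0, 0],
  [0, 0, 0.2, 0],
  [0, 0, 0.4, 0],
  [0, 0, 0.6, 0],
])

```text
t: 12.0
eef_pos: [488.8, -286.7, 65.2]
tcp_rot: [-3.14, 0.002, -0.105]
ft_force: [0.5, -0.1, 0.3]
opening: 0.211
grip_force: 30.0
```

>>> carry_out([
  [0.077, 0.664, 0.14, -0.033],
  [0.077, 0.664, 0.14, -0.033],
  [0.077, 0.664, 0.14, -0.033],
  [0.077, 0.664, 0.14, -0.033],
  [0.077, 0.664, 0.14, -0.033],
])

```text
t: 12.5
eef_pos: [508.7, -119.9, 101.0]
tcp_rot: [3.141, -0.0, -0.123]
ft_force: [-0.4, -0.2, 0.7]
opening: 0.206
grip_force: 30.0
```

>>> carry_out([
  [0.077, 0.664, 0, -0.033],
  [0.077, 0.664, 0, -0.033],
  [0.077, 0.664, 0, -0.033],
  [0.077, 0.664, 0, -0.033],
  [0.077, 0.664, 0, -0.033],
])

```text
t: 13.0
eef_pos: [527.9, 46.3, 100.7]
tcp_rot: [3.142, -0.0, -0.14]
ft_force: [0.5, 0.1, -0.1]
opening: 0.206
grip_force: 30.0
```

>>> carry_out([
  [0.077, 0.664, 0, -0.033],
  [0.077, 0.664, 0, -0.033],
  [0.077, 0.664, 0, -0.033],
  [0.077, 0.664, 0, -0.033],
  [0.077, 0.664, 0, -0.033],
])

```text
t: 13.5
eef_pos: [547.1, 212.2, 100.8]
tcp_rot: [3.142, -0.0, -0.157]
ft_force: [-0.1, -0.1, 0.8]
opening: 0.209
grip_force: 30.0
```

>>> carry_out([
  [0, 0, 0, 0],
  [0, 0, 0, 0],
  [0, 0, 0, 0],
  [0, 0, 0, 0],
  [0, 0, 0, 0],
])

```text
t: 14.0
eef_pos: [547.3, 210.0, 100.3]
tcp_rot: [3.141, -0.0, -0.158]
ft_force: [-0.5, 0.2, -0.2]
opening: 0.209
grip_force: 30.0
```

>>> carry_out([
  [0, 0.02, -0.5, 0],
  [0, 0, -0.5, 0],
  [0, 0, -0.4, 0],
  [0, 0, -0.2, 0],
  [0, 0, -0.1, 0],
])

```text
t: 14.5
eef_pos: [547.1, 211.4, 14.5]
tcp_rot: [3.141, 0.001, -0.158]
ft_force: [-0.2, -0.3, -0.3]
opening: 0.208
grip_force: 30.0
```

>>> carry_out([
  [0, 0, -0.05, 0],
  [0, 0, -0.03, 0],
  [0, 0, 0, 0],
  [0, 0, 0, 0],
  [0, 0, 0, 0],
])

```text
t: 15.0
eef_pos: [547.3, 211.9, 11.6]
tcp_rot: [-3.141, -0.001, -0.157]
ft_force: [0.1, 0.4, 0.3]
opening: 0.208
grip_force: 30.0
```

>>> carry_out([
  [0, 0, 0, 0],
  [0, 0, 0, 0],
  [0, 0, 0, 0],
  [0, 0, 0, 0],
  [0, 0, 0, 0],
], fingers=0.35)

```text
t: 15.5
eef_pos: [547.2, 211.8, 11.1]
tcp_rot: [3.141, 0.0, -0.157]
ft_force: [0.3, 0.5, -0.7]
opening: 0.327
grip_force: 0.0
```

>>> carry_out([
  [0, 0, 0.1, 0],
  [0, 0, 0.2, 0],
  [0, 0, 0.4, 0],
  [0, 0, 0.5, 0],
  [0, 0, 0.6, 0],
])

```text
t: 16.0
eef_pos: [546.9, 211.7, 102.4]
tcp_rot: [3.141, 0.001, -0.157]
ft_force: [0.6, -0.3, -0.3]
opening: 0.327
grip_force: 0.0
```

>>> carry_out([
  [-0.038, -0.497, 0, 0.024],
  [-0.038, -0.497, 0, 0.024],
  [-0.038, -0.497, 0, 0.024],
  [-0.038, -0.497, 0, 0.024],
  [-0.038, -0.497, 0, 0.024],
], fingers=-0.2)

```text
t: 16.5
eef_pos: [537.7, 86.6, 102.1]
tcp_rot: [-3.142, -0.001, -0.144]
ft_force: [-0.0, -0.3, -0.5]
opening: 0.596
grip_force: 0.0
```

>>> carry_out([
  [-0.038, -0.497, 0, 0.024],
  [-0.038, -0.497, 0, 0.024],
  [-0.038, -0.497, 0, 0.024],
  [-0.038, -0.497, 0, 0.024],
  [-0.038, -0.497, 0, 0.024],
])

```text
t: 17.0
eef_pos: [528.2, -37.7, 102.1]
tcp_rot: [3.141, -0.001, -0.132]
ft_force: [0.5, 0.1, -0.9]
opening: 0.598
grip_force: 0.0
```

>>> carry_out([
  [-0.038, -0.497, 0, 0.024],
  [-0.038, -0.497, 0, 0.024],
  [-0.038, -0.497, 0, 0.024],
  [-0.038, -0.497, 0, 0.024],
  [-0.038, -0.497, 0, 0.024],
])

```text
t: 17.5
eef_pos: [518.7, -162.0, 102.1]
tcp_rot: [3.141, -0.001, -0.119]
ft_force: [0.9, 0.7, 1.1]
opening: 0.604
grip_force: 0.0
```

>>> carry_out([
  [0, 0, 0, 0],
  [0, 0, 0, 0],
  [0, 0, 0, 0],
  [0, 0, 0, 0],
  [0, 0, 0, 0],
])

```text
t: 18.0
eef_pos: [518.8, -160.2, 101.3]
tcp_rot: [3.142, -0.0, -0.119]
ft_force: [0.3, 0.5, 0.3]
opening: 0.596
grip_force: 0.0
```

>>> carry_out([
  [0, 0, -0.6, 0],
  [0, 0, -0.6, 0],
  [0, 0, -0.4, 0],
  [0, 0, -0.2, 0],
  [0, 0, -0.12, 0],
])

```text
t: 18.5
eef_pos: [518.7, -160.6, 4.6]
tcp_rot: [-3.141, 0.001, -0.119]
ft_force: [0.1, -0.0, -0.1]
opening: 0.597
grip_force: 0.0
```

>>> carry_out([
  [0, 0, 0, 0],
  [0, 0, 0, 0],
  [0, 0, 0, 0],
  [0, 0, 0, 0],
  [0, 0, 0, 0],
], fingers=1)

```text
t: 19.0
eef_pos: [518.9, -161.0, 5.6]
tcp_rot: [3.141, -0.001, -0.119]
ft_force: [0.7, 0.0, 0.3]
opening: 0.237
grip_force: 0.0
```

>>> carry_out([
  [0, 0, 0, 0],
  [0, 0, 0, 0],
  [0, 0, 0.2, 0],
  [0, 0, 0.4, 0],
  [0, 0, 0.6, 0],
])

```text
t: 19.5
eef_pos: [518.0, -160.6, 65.2]
tcp_rot: [-3.141, 0.003, -0.12]
ft_force: [0.9, -1.3, 1.2]
opening: 0.209
grip_force: 30.0
```

>>> carry_out([
  [0.025, 0.4, 0.14, -0.037],
  [0.025, 0.555, 0.14, -0.037],
  [0.025, 0.555, 0.14, -0.037],
  [0.025, 0.555, 0.14, -0.037],
  [0.025, 0.555, 0.14, -0.037],
])

```text
t: 20.0
eef_pos: [524.8, -28.8, 101.0]
tcp_rot: [3.142, -0.0, -0.139]
ft_force: [0.2, -0.9, -1.0]
opening: 0.207
grip_force: 30.0
```

>>> carry_out([
  [0.025, 0.555, 0, -0.037],
  [0.025, 0.555, 0, -0.037],
  [0.025, 0.555, 0, -0.037],
  [0.025, 0.555, 0, -0.037],
  [0.025, 0.555, 0, -0.037],
])

```text
t: 20.5
eef_pos: [531.1, 110.0, 100.7]
tcp_rot: [3.142, -0.0, -0.158]
ft_force: [-0.1, -0.5, -0.9]
opening: 0.206
grip_force: 30.0
```

>>> carry_out([
  [0, 0.155, 0, 0],
  [0, 0, 0, 0],
  [0, 0, 0, 0],
  [0, 0, 0, 0],
  [0, 0, 0, 0],
])

```text
t: 21.0
eef_pos: [531.3, 115.7, 100.2]
tcp_rot: [3.141, 0.0, -0.159]
ft_force: [-0.2, -0.4, -0.6]
opening: 0.206
grip_force: 30.0
```

Lower, release, then back up and clear of the top camera's view.

>>> carry_out([
  [0, 0, -0.5, 0],
  [0, 0, -0.5, 0],
  [0, 0, -0.4, 0],
  [0, 0, -0.2, 0],
  [0, 0, -0.1, 0],
])

```text
t: 21.5
eef_pos: [531.1, 116.2, 14.5]
tcp_rot: [3.141, 0.001, -0.159]
ft_force: [-1.0, 0.1, 0.0]
opening: 0.212
grip_force: 30.0
```

>>> carry_out([
  [0, 0, -0.05, 0],
  [0, 0, -0.03, 0],
  [0, 0, 0, 0],
  [0, 0, 0, 0],
  [0, 0, 0, 0],
])

```text
t: 22.0
eef_pos: [531.4, 116.6, 11.6]
tcp_rot: [-3.142, -0.001, -0.158]
ft_force: [-0.3, 0.2, 0.1]
opening: 0.206
grip_force: 30.0
```

>>> carry_out([
  [0, 0, 0, 0],
  [0, 0, 0, 0],
  [0, 0, 0, 0],
  [0, 0, 0, 0],
  [0, 0, 0, 0],
], fingers=0.35)

```text
t: 22.5
eef_pos: [531.2, 116.6, 11.2]
tcp_rot: [3.141, 0.0, -0.158]
ft_force: [-0.1, -0.1, 0.2]
opening: 0.325
grip_force: 0.0
```

>>> carry_out([
  [0, 0, 0.1, 0],
  [0, 0, 0.2, 0],
  [0, 0, 0.4, 0],
  [0, 0, 0.6, 0],
  [0, 0, 0.8, 0],
])

```text
t: 23.0
eef_pos: [530.5, 116.5, 117.1]
tcp_rot: [3.141, 0.002, -0.158]
ft_force: [0.7, 0.0, 1.0]
opening: 0.324
grip_force: 0.0
```

>>> carry_out([
  [0, -0.8, 0.2, 0],
  [0, -0.8, 0.2, 0],
  [0, -0.8, 0.2, 0],
  [0, -0.8, 0.2, 0],
  [0, -0.8, 0.2, 0],
])

```text
t: 23.5
eef_pos: [530.9, -85.0, 167.6]
tcp_rot: [3.141, -0.001, -0.158]
ft_force: [0.7, 0.4, 0.4]
opening: 0.327
grip_force: 0.0
```

>>> carry_out([
  [0, -0.8, 0, 0],
  [0, -0.8, 0, 0],
  [0, -0.8, 0, 0],
  [0, -0.8, 0, 0],
  [0, -0.8, 0, 0],
])

```text
t: 24.0
eef_pos: [530.9, -285.1, 167.2]
tcp_rot: [3.141, -0.001, -0.158]
ft_force: [0.9, 1.0, -0.8]
opening: 0.324
grip_force: 0.0
```

>>> carry_out([
  [0, -0.8, 0, 0],
  [0, -0.6, 0, 0],
  [0, 0, 0, 0],
  [0, 0, 0, 0],
  [0, 0, 0, 0],
])

```text
t: 24.5
eef_pos: [531.2, -352.3, 166.6]
tcp_rot: [-3.141, 0.0, -0.158]
ft_force: [0.6, 0.4, -1.2]
opening: 0.326
grip_force: 0.0
```

```bash
python3 - <<'E'
from h import *
img=env.read_camera("top")
T=np.array([544,196.5]);a=np.radians(-9.1);R=np.array([[np.cos(a),np.sin(a)],[-np.sin(a),np.cos(a)]])
for b in bars(img,20):print(b[0],b[2],"tray",np.round(R@(b[2]-T),1),b[3],b[4])
cv2.imwrite("pics/end.png",cv2.resize(img[80:300,90:490],None,fx=2,fy=2,interpolation=cv2.INTER_CUBIC)[:,:,::-1])
E
```

```text
169 [562.5 305.4] tray [  1.  110.5] 171.4 87.0
233 [548.  211.7] tray [ 1.5 15.6] 171.4 116.0
289 [531.9 116.4] tray [  0.7 -81. ] 171.0 146.0
175 [551.  266.8] tray [-4.2 70.5] 169.6 86.0
281 [525.1  76. ] tray [   0.4 -122. ] 171.1 146.0
229 [534.7 170.6] tray [ -5.1 -27. ] 170.7 114.0
73 [ 552.  -429.3] tray [ 106.9 -616.7] 135.8 56.0
132 [ 423.8 -116.7] tray [ -69.2 -328.3] 88.2 69.0
```

View pics/end.png

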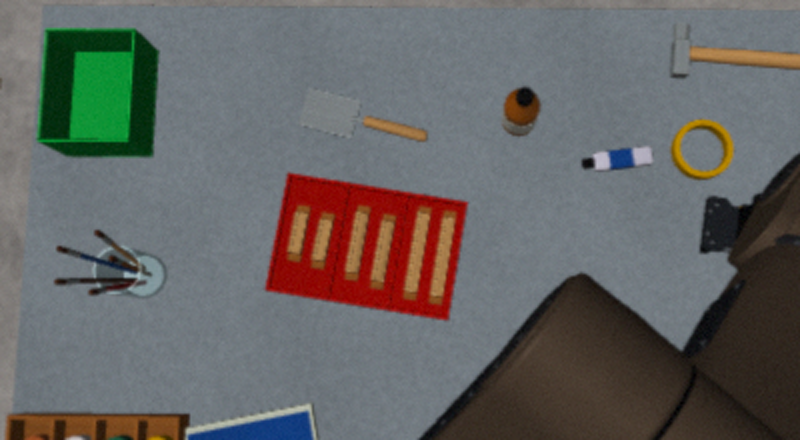

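The crop shows each loose bar flat beside its match: short pair at (297–322, 237), medium at (357–382, 247), long at (417–443, 255). The bystanders are where they were.

```bash
python3 -c "
from cell import env
print(env.job_done())"
```

```text
the job is handed in; nothing more can be done
None
```

All three loose bars lie flat in the tray beside the sample of the same length, the samples and bystanders stayed put, and I handed the job in at about 24.6 s of the 61 s allowed; no verdict was returned.

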